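Clamp the blanking cap on the sauce warmer's drain

ROBOT

A 6-joint arm with a two-finger parallel gripper is mounted at the origin on a cart in front of the work surface, level with it; the furniture and walls round the work are solid. World frame = base frame: x ahead of the robot, y to its left, z up, the work surface at z = 0. Lengths are in m, angles in degrees, forces in N, time in s.
With the tool pointing down it reaches from about 0.325 to 0.9 m from the base axis. Payload 6.1 kg.
Tool frame: the origin (TCP) lies at the very end of the fingers, on their centre line; the grasp point (between the pads) lies 19 mm behind it; z points along the fingers, y is the line along which they close (so a half turn about z gives the same grasp; the last joint's range is limited). The gripper opens to 85 mm and grips with 20 to 120 N. Pads are 22 mm wide; open, the fingers measure 114 mm over their backs; the gripper's body (76 mm by 85 mm) begins 54 mm behind the grasp point. The pads swing forward as they close: fully open they stand 13 mm farther back than shut.
Start: joints at [62.848, 12.628, 87.462, -0, 79.91, -7.225], TCP at [0.213, 0.588, 0.195] pointing down, gripper open.
Joint ranges: [-170.65, 170.65], [-52.31, 119.04], [5.05, 147.46], [-71.25, 251.25], [11.57, 151.72], [-153.62, 153.62]. Speed limits (degrees/s): [147.25, 147.25, 172.46, 180, 180, 180].

INTERFACE

Orientations are given as a 3x3 rotation matrix whose columns are the frame's x, y, z axes.
In Python, from station import robot gives the robot as it stands. The module is installed in compiled form; this text tells all that it offers.
- The arm moves only by the tool carry_out, never from a script. Its arguments are lists of equal length, an entry for each row: "slide": the shift along the tool's x, y, z in a scale on which 1.0 is 1000 mm, a list of three; "yaw": the turn about the tool's z in fractions of the full range, 1 being 45 degrees; "gripper": the closure, from -1 (fully open) to 1 (shut). In form: {"slide": [[dx, dy, dz], ...], "yaw": [yaw, ...], "gripper": [gripper, ...]}. A call has 1 to 5 rows; each row is the pose to reach, as a shift and turn from the pose commanded when the call began, along the tool's axes at that moment; what a row does not reach only later rows make up. A row lasts 1/10 s, in which the tool goes at most 50 mm and 8.59 degrees, less where a joint would pass 70% of its speed; a pose out of reach is approached as far as the arm can. A shift or turn number past 1, either way, is cut back to 1. A call with a gripper value outside its range is refused whole. The fingers move at their own pace and stop on an object; "newtons" is the grip in N (left out, the last holds). Time passes only in rows, so rows that repeat a pose let the fingers close. It gives the time, the measured TCP pose, the force, the opening and the grip force at its end, in the units of the state.
- robot.read_state(): the state, without advancing time (a new reading comes with each control period).
- robot.grab_frame(name): name is "scene" or "top"; returns a dict with "frame" (420x560x3 uint8, red, green, blue), "range_z" (420x560 float32, m along the optical axis (not along the pixel's ray), 0 where there is no reading), "fx", "fy", "cx", "cy" (pixels), "k1" (the pictures are not rectified: a ray, as slopes to the right and down, at radius r is drawn at 1 + k1 r^2 times it, then the intrinsics apply), "position" and "orientation" of the camera in the world. Camera axes: x right, y down, z forward; pixel columns grow to the right and rows downward; lengths in m; the calibration is good to about 2 mm. A picture is of the moment at which its call begins.
- robot.finish_job(): hands the job in; it is judged then, once.
Trained networks look in the newest picture that a camera, given by its name, has taken for a name from the list of things; names that differ only in an ending like _2 or _b are one class to them, and where a whole thing is asked for, a point or a joint stands for the part that bears it (a point fixed in the world has none). Each returns a list of dicts, best first, with "confidence" (0 to 1); they miss things now and then, are a little off and sometimes report something else, mostly with a low value. They report only what shows in the picture. A call takes as long as a camera call. They do not tell look-alikes from the thing itself.
- robot.look_for(thing, camera): "xy" ([column, row] in pixels, amid what is visible of it).
- robot.outline_of(thing, camera): "mask" (420x560 bool, what is visible of it) and "xy" ([column, row] in pixels, amid what is visible of it).
The state is a dict: "time": time; "joints": joint angles; "qd": joint speeds; "joint_efforts": joint torques, N m; "eef_pos": TCP position; "tool_rot": TCP orientation; "ft_force": force on the tool from outside, world axes, zero at the start; "wrist_torque": the same for the moment, N m; "width": finger opening in m; "grasp_force": force on a finger pad.
Only numpy, scipy, OpenCV 4.12 (cv2) and the standard library are available. Lean on these libraries where they do the work, as an engineer would, in place of code of your own. Each camera call takes 0.05 s, during which the arm holds its last target. There are 200 camera calls.

TASK

The sauce warmer is about to be filled, so its capped drain must be made tight: take the worm-drive band clamp from the worktop, slide it over the black rubber cap on the drain stub, past the cap's bead, until the band is home against the cap's rear lip, then turn its blue knob clockwise until the band is snug. Do not ram the cap or overtighten the band: stop at the first clear rise of the screw's resistance. Leave the other things where they are and let go of the clamp at the end.

Things in the scene. Friction and masses are not known exactly. Their poses are not given: they have to be found in the camera images.
- warmer: Sauce warmer: stainless open water bath, 170 x 230 x 115 mm (x, y, z), fixed on the worktop. Origin: centre of its underside; x from the front panel to the back, z up. Front panel (x = -85): a black thermostat knob (19 mm proud, y = +67) and at y = -20, 22.5 mm above the worktop, the level brass drain stub, barbed, 24 mm across, square to the panel.
- drain_cap: Black rubber blanking cap fixed on the drain stub. Origin on its level axis at its rear face, 55 mm off the front panel; x along the axis towards the warmer, z up. From the rear: lip 36 mm across, 5 mm thick; groove 26.8 mm across, 20 mm long; bead 28.2 mm across; nose tapering from 26 to 17 mm, ending 40 mm from the rear face.
- cap_seat (a point): Point on the cap's axis 14 mm in front of its rear face: here lies the centre of the clamp's ring when the band is home against the lip. Axes as drain_cap.
- cap_nose (a point): Point on the cap's axis at the end of the nose, 26 mm in front of cap_seat. Axes as drain_cap.
- clamp: Worm-drive band clamp, loose, 0.26 to 0.31 kg, standing on the worktop. Origin at worktop level under the ring's centre; x = ring's axis (level), y from ring to screw housing, z up. Put it on the cap with the housing on the warmer's -y side: there the turning knob presses the ring against the lip, on the other side off it. Let go while loose it drops 2 to 3 mm and leans a little on its housing.
- clamp_ring (a point): Centre of the clamp's steel ring, 19 mm above the clamp's origin. The band is 18 mm wide (x), 2.5 mm thick, inner radius 16.5 mm at the housing; the far two thirds, which the screw draws in, start 0 to 1.8 mm further in, so it passes the bead with 0.6 mm or more to spare all round. Drawn tight, this point lies about 3 mm off the cap's axis. Axes as clamp.
- clamp_housing (a point): Middle of the top face of the clamp's screw housing, a steel block 18 mm (x) by 13 mm (y), 24 mm beside (+y) the ring's centre and 24 mm above it; its sides go down to the worktop. To carry the clamp take it across x by the top 10 mm only: lower fingers would hit the cap's lip. The knob (narrower) stands on it. Axes as clamp.
- clamp_knob (a point): Centre of the blue hexagonal knob, 13 mm across flats, 22 mm tall, on the clamp's z, 23.5 mm beside (+y) the ring's centre, 39 mm above it. Clockwise from above tightens, 1.5 to 3 rad to go. Loose it takes 0.02 to 0.1 N m; when the band bites, 0.3 more a radian: 0.13 to 0.2 N m is snug, over 0.24 overtight. It stays snug when let go. Fingers shut on its corners turn it till they lie on flats.
- herb_cup: Grey round cup of herbs, 103 mm across, 75 mm tall, loose, to be left alone; origin at the centre of its underside.
- spice_jar: Spice jar with a yellow-brown cap, 42 mm across, 106 mm tall, loose, to be left alone; origin at the centre of its underside.
- wing_bolt: Loose metal wing bolt lying on the worktop, 50 x 59 x 16 mm, to be left alone; origin at the centre of its underside.
- bench_scraper: Bench scraper with a black handle lying on the worktop, 100 x 156 x 14 mm, loose, to be left alone; origin at the centre of its underside.
Mind the look-alikes: they are no part of the job. What is shaped like the clamp but orange is not meant.

How it is judged (in metres and radians):
On the way, in this order (a step that is already met when the one before it is completed fails the run):
1. the band is slid over the capped stub, past the bead, home against the lip (x of clamp_ring in the frame of cap_seat above -0.004 m and distance between clamp_ring and cap_seat below 0.0065 m and angle between the x axis of clamp and the x axis of drain_cap, either way round below 0.3 rad), for 0.2 s.
2. the band is drawn snug on the cap (x of clamp_ring in the frame of cap_seat above -0.004 m and contact force between clamp and drain_cap above 35 N), for 0.2 s.
At the end, for the whole second after the job is handed in: the band sits square on the cap between bead and lip (ring's centre at most 4 mm short of the seat along the axis and within 6.5 mm of it, axes within 0.15 rad), presses on it with over 35 N in all, and rests (all of step 2 and distance between clamp_ring and cap_seat below 0.0065 m and angle between the x axis of clamp and the x axis of drain_cap, either way round below 0.15 rad and linear speed of clamp below 0.02 m/s); the robot touches nothing.
It fails at once if the band is overtightened on the cap (contact force between clamp and drain_cap above 150 N).
It fails at once if the cap's lip or nose is rammed with the clamp (contact force between clamp and drain_cap_c0 above 25 N or contact force between clamp and drain_cap_c3 above 25 N).
It fails at once if a thing to be left alone is moved (distance of any of herb_cup, spice_jar, wing_bolt, bench_scraper from where it was at the start of the episode above 0.015 m).
It also fails if it takes over 67 s, if anything falls off the work surface, if the arm or the gripper's body presses on something with over 40 N, if the wrist force passes 120 N, or if a joint passes its speed limit or range.

## Working session

There is one attempt and no reset: what is moved stays moved. The work goes in short steps, Python scripts to look and compute and a tool call to move; the robot and the scene stay as the last step left them, time stands still between calls to the robot, and variables do not carry over. Pictures are saved under pics/ and viewed, at most 10 in all, crops included, and the job is handed in when it is done.

Besides the shell and the picture viewer there is one more tool, called after "Emit:" by a JSON object that holds its "fn" and its "kwargs". carry_out: Moves the arm, as the interface text tells. Its arguments: {"type":"object","properties":{"slide":{"type":"array","items":{"type":"array","items":{"type":"number"}}},"yaw":{"type":"array","items":{"type":"number"}},"gripper":{"type":"array","items":{"type":"number"}},"newtons":{"type":"number"}},"required":["slide","yaw","gripper"]}

```bash
mkdir -p pics; cat > h.py <<'E'
import numpy as np, cv2
from station import robot
def px2w(f,uv,z=None,d=None):
    s=np.array([(uv[0]-f['cx'])/f['fx'],(uv[1]-f['cy'])/f['fy']]); p=s.copy()
    for _ in range(20): p=s/(1+f['k1']*(p@p))
    r=np.array([p[0],p[1],1.]); R=np.array(f['orientation']); o=np.array(f['position'])
    w=R@r
    if d is None: d=(z-o[2])/w[2]
    return o+w*d
def w2px(f,P):
    c=np.array(f['orientation']).T@(np.array(P)-np.array(f['position'])); p=c[:2]/c[2]
    p=p*(1+f['k1']*(p@p)); return np.array([p[0]*f['fx']+f['cx'],p[1]*f['fy']+f['cy']])
def cloud(f):
    h,w=f['range_z'].shape; v,u=np.mgrid[:h,:w]
    s=np.stack([(u-f['cx'])/f['fx'],(v-f['cy'])/f['fy']],-1); p=s.copy()
    for _ in range(20): p=s/(1+f['k1']*(p**2).sum(-1,keepdims=True))
    r=np.concatenate([p,np.ones((h,w,1))],-1)*f['range_z'][...,None]
    return r@np.array(f['orientation']).T+np.array(f['position'])
def save(f,n): cv2.imwrite('pics/'+n,f['frame'][...,::-1])
E
python3 - <<'E'
from h import *
np.set_printoptions(precision=4,suppress=True)
im=[]
for c in ['scene','top']:
    f=robot.grab_frame(c); C=cloud(f); im.append(f['frame'])
    np.savez(c+'0.npz',**f)
    print(c,f['position'],np.array(f['orientation'])[:,2],f['fx'])
    for t in ['warmer','drain_cap','clamp','clamp_knob','clamp_housing','clamp_ring','herb_cup','spice_jar','wing_bolt','bench_scraper']:
        for o in robot.look_for(t,c)[:3]:
            u,v=np.round(o['xy']).astype(int); print(t,round(o['confidence'],2),o['xy'],C[v,u])
cv2.imwrite('pics/a.png',im[0][...,::-1]);cv2.imwrite('pics/b.png',im[1][...,::-1])
print(robot.read_state())
E
```

```text
scene [-0.0485 -0.1283  0.6724] [ 0.675   0.3461 -0.6516] 403.9150014174078
warmer 0.83 [310.5, 180.1] [0.6724 0.156  0.1165]
warmer 0.48 [140.2, 260.9] [0.356  0.4179 0.0055]
drain_cap 0.5 [328.6, 226.5] [0.631  0.0829 0.0356]
clamp 0.84 [206.5, 277.3] [0.3692 0.2471 0.0327]
clamp 0.56 [214.6, 240.8] [0.4654 0.2909 0.0322]
clamp 0.54 [137.6, 261.1] [0.3547 0.4228 0.0043]
clamp_knob 0.74 [203.8, 274.5] [0.3722 0.2539 0.0352]
clamp_knob 0.65 [213.9, 244.4] [0.456  0.2871 0.0327]
clamp_housing 0.85 [208.4, 278.3] [0.3688 0.2419 0.0329]
clamp_housing 0.81 [215.4, 245.3] [0.4576 0.286  0.0288]
clamp_housing 0.46 [327.4, 227.2] [0.6269 0.0861 0.0344]
clamp_ring 0.91 [210.5, 278.3] [0.3673 0.2353 0.0381]
clamp_ring 0.56 [214.4, 242.9] [0.4572 0.2878 0.0345]
clamp_ring 0.43 [137.9, 266.8] [0.3412 0.4105 0.0043]
herb_cup 0.86 [391.8, 224.3] [ 0.6956 -0.0465  0.0465]
spice_jar 0.78 [162.2, 206.0] [0.4616 0.4277 0.0829]
wing_bolt 0.49 [343.0, 266.0] [ 0.5618  0.0175 -0.001 ]
bench_scraper 0.96 [140.4, 261.9] [0.3543 0.4165 0.0047]
bench_scraper 0.62 [392.1, 224.6] [ 0.688  -0.0479  0.0501]
top
[... 826 characters left out ...]
9, 251.0] [0.4661 0.4285 0.1064]
wing_bolt 0.46 [352.8, 207.4] [0.5507 0.0303 0.0099]
bench_scraper 0.63 [178.8, 296.9] [0.3611 0.4162 0.0047]
{'time': 1.1, 'joints': array([62.8488, 12.6282, 87.4628,  0.0005, 79.9083, -7.2255]), 'qd': array([-0.0656,  0.0945, -0.0276,  0.1065, -0.0034,  0.0397]), 'joint_efforts': array([  0.001 , -49.6861, -38.9738,  -0.0002,   0.0012,  -0.    ]), 'eef_pos': array([0.213 , 0.5876, 0.1948]), 'tool_rot': array([[-0.9401,  0.3408, -0.    ],
       [ 0.3408,  0.9401,  0.    ],
       [ 0.    ,  0.    , -1.    ]]), 'ft_force': array([-0.3796, -0.1617,  0.4834]), 'wrist_torque': array([ 0.0286, -0.0287,  0.0389]), 'grasp_force': 0.0, 'width': 0.08526347811369824}
```

```bash
python3 - <<'E'
from h import *
a=np.load('scene0.npz')['frame'][200:320,100:380];b=np.load('top0.npz')['frame'][90:330,170:420]
a=cv2.resize(a,None,fx=2.8,fy=2.8,interpolation=cv2.INTER_CUBIC)
b=cv2.resize(b,None,fx=2.4,fy=2.4,interpolation=cv2.INTER_CUBIC)
cv2.imwrite('pics/a2.png',a[...,::-1]);cv2.imwrite('pics/b2.png',b[...,::-1])
E
```

```text
(no output)
```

View pics/a2.png

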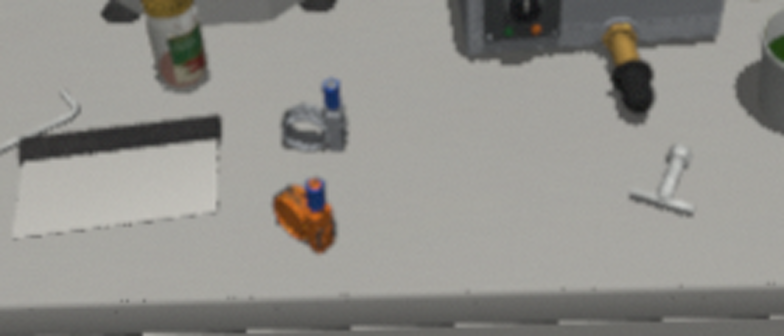

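View pics/b2.png

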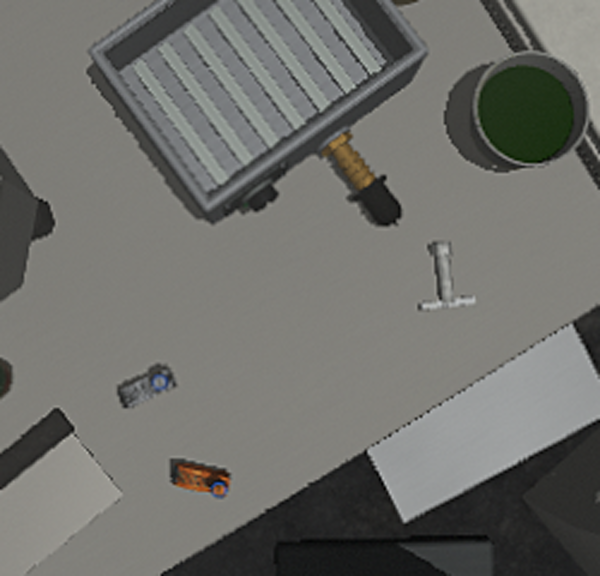

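Scene crop: steel clamp at about (214,243) px with its housing on the right, and the orange look-alike below it at (208,278). The cap is at (327,228), pointing towards the wing bolt. The top view agrees: clamp knob at (237,249), cap nose at about (333,180).

```bash
cat > m.py <<'E'
from h import *
from scipy.optimize import least_squares
from scipy.ndimage import label
np.set_printoptions(precision=4,suppress=True)
def blue(f,near,r=30):
    I=f['frame'].astype(float); m=np.clip(I[...,2]-np.maximum(I[...,0],I[...,1])-25,0,60)
    v,u=np.mgrid[:420,:560]; m=m*(np.hypot(u-near[0],v-near[1])<r); return m,np.array([(m*u).sum(),(m*v).sum()])/m.sum()
def tri(fs,uvs):
    A=np.zeros((3,3));b=np.zeros(3);L=[]
    for f,uv in zip(fs,uvs):
        o=np.array(f['position']);d=px2w(f,uv,d=1.)-o;d/=np.linalg.norm(d);M=np.eye(3)-np.outer(d,d);A+=M;b+=M@o;L.append((M,o))
    P=np.linalg.solve(A,b); return P,[np.linalg.norm(M@(P-o)) for M,o in L]
E
python3 - <<'E'
from m import *
fs=[dict(np.load(c+'0.npz')) for c in ['scene','top']]
uv=[]
for f,n in zip(fs,[(218,234),(237,249)]):
    m,c=blue(f,n,14); uv.append(c); print('blue',c,(m>0).sum())
print('knob',*tri(fs,uv))
for f,n in zip(fs,['scene','top']):
    C=cloud(f)
    m=(np.hypot(C[...,0]-.463,C[...,1]-.288)<.05)
    print(n,'table z',np.median(C[m&(C[...,2]<.005)][:,2]),'n',(m&(C[...,2]>.01)).sum())
    P=C[m&(C[...,2]>.008)&(C[...,2]<.05)]; c=P[:,:2].mean(0);w,V=np.linalg.eigh(np.cov(P[:,:2].T)); 
    print('clamp body',c,V[:,1],np.degrees(np.arctan2(V[1,1],V[0,1])),w**.5, P[:,2].max())
    # warmer rim
    q=C[(C[...,2]>.108)&(C[...,2]<.122)&(C[...,0]>.6)&(C[...,1]>-.0)&(C[...,1]<.45)][:,:2].astype(np.float32)
    r=cv2.minAreaRect(q*1000); print('rim',r)
    print('cap dark'); I=f['frame'].max(-1)
    m=(I<60)&(np.hypot(C[...,0]-.625,C[...,1]-.087)<.06)&(C[...,2]>.004)
    P=C[m]; w,V=np.linalg.eigh(np.cov(P[:,:2].T)); print(P.mean(0),w**.5,V[:,1],np.degrees(np.arctan2(V[1,1],V[0,1])),P[:,2].max(),m.sum())
E
```

```text
blue [218.0776 233.8395] 39
blue [236.6184 248.3039] 22
knob [0.4676 0.282  0.0565] [np.float64(0.0001604372239861938), np.float64(0.00016043722398616513)]
scene table z 0.0003947719851484788 n 281
clamp body [0.4598 0.2937] [-0.3098  0.9508] 108.04511723257393 [0.0053 0.0174] 0.04848958940921988
rim ((928.1988525390625, 223.61082458496094), (653.1307983398438, 449.861328125), 0.36430624127388)
cap dark
[0.6199 0.0854 0.0311] [0.0069 0.0135] [-0.7335 -0.6797] -137.1824909832668 0.04380879250730574 194
top table z 0.0008478199975548995 n 199
clamp body [0.4596 0.2996] [-0.4149  0.9099] 114.51412584838957 [0.0054 0.0142] 0.04748214563709663
rim ((745.6361083984375, 277.5522766113281), (278.7413330078125, 368.41729736328125), 34.21555709838867)
cap dark
[0.6217 0.0875 0.0338] [0.0078 0.013 ] [-0.7554 -0.6553] -139.05752585645612 0.042507667824912 235
```

```bash
cat > fit.py <<'E'
from m import *
from scipy.optimize import minimize
S=6
def rev(prof,n=24):  # list of (x,r) -> points
    t=np.linspace(0,2*np.pi,n,endpoint=False)
    return np.array([[x,r*np.cos(a),r*np.sin(a)] for x,r in prof for a in t])
CAP=[rev([(0,.018),(-.005,.018)]),rev([(-.005,.0134),(-.025,.0134)]),rev([(-.025,.0141),(-.028,.0141),(-.028,.013),(-.04,.0085)])]
def box(x,y,z): return np.array([[a,b,c] for a in x for b in y for c in z])
def tf(p,z):
    c,s=np.cos(p[2]),np.sin(p[2]);R=np.array([[c,-s,0],[s,c,0],[0,0,1]]);return lambda P:P@R.T+np.array([p[0],p[1],z])
def render(f,parts,p,z,roi):
    u0,v0,u1,v1=roi; im=np.zeros(((v1-v0)*S,(u1-u0)*S),np.uint8); T=tf(p,z)
    for P in parts:
        q=np.array([w2px(f,x) for x in T(P)]); q=((q-[u0,v0]+.5)*S-.5)
        cv2.fillConvexPoly(im,cv2.convexHull(np.round(q*16).astype(np.int32)),255,shift=4)
    return cv2.resize(im,(u1-u0,v1-v0),interpolation=cv2.INTER_AREA)/255.
def fit(fs,parts,masks,rois,p0,z):
    g=lambda p:sum(((render(f,parts,p,z,r)-m)**2).sum() for f,m,r in zip(fs,masks,rois))
    sim=np.array([p0]+[np.array(p0)+d for d in np.diag([.006,.006,.15])])
    o=minimize(g,p0,method='Nelder-Mead',options=dict(initial_simplex=sim,xatol=1e-4,fatol=.02)); return o.x,o.fun,sum((m**2).sum() for m in masks)
def roi(f,P,r):
    u,v=np.round(w2px(f,P)).astype(int); return u-r,v-r,u+r,v+r
E
python3 - <<'E'
from fit import *
fs=[dict(np.load(c+'0.npz')) for c in ['scene','top']]
# warmer rim
C=cloud(fs[1]); m=((C[...,2]>.10)&(C[...,2]<.125)&(np.hypot(C[...,0]-.75,C[...,1]-.18)<.2)).astype(np.uint8)
n,L,st,ce=cv2.connectedComponentsWithStats(m); k=1+st[1:,4].argmax(); q=C[L==k][:,:2].astype(np.float32)
print('rim',cv2.minAreaRect(q*1000),len(q))
rs=[roi(f,(.628,.09,.02),26) for f in fs];ms=[]
for f,r in zip(fs,rs):
    u0,v0,u1,v1=r; I=f['frame'][v0:v1,u0:u1].max(-1).astype(float)
    mk=np.clip((95-I)/60,0,1); Cz=cloud(f)[v0:v1,u0:u1]; mk[cv2.dilate((Cz[...,2]>.006).astype(np.uint8),np.ones((3,3)))==0]=0
    Rg=f['frame'][v0:v1,u0:u1].astype(int); mk[(Rg[...,0]-Rg[...,2])>25]=0
    mk[np.hypot(Cz[...,0]-.625,Cz[...,1]-.087)>.04]=0; ms.append(mk)
for s in ([0],[1],[0,1]):
    x,e,t=fit([fs[i] for i in s],CAP,[ms[i] for i in s],[rs[i] for i in s],[.64,.1,.62],.0225)
    print('cap rear',x,np.degrees(x[2]),e,t,'nose',x[:2]-.04*np.array([np.cos(x[2]),np.sin(x[2])]))
v=[]
for f,r in zip(fs,rs):
    u0,v0,u1,v1=r;im=f['frame'][v0:v1,u0:u1].copy();R=render(f,CAP,x,.0225,r)
    big=cv2.resize(im,None,fx=7,fy=7,interpolation=cv2.INTER_CUBIC);c,_=cv2.findContours((cv2.resize(R,None,fx=7,fy=7)>.5).astype(np.uint8),0,1);cv2.drawContours(big,c,-1,(255,0,0),1);v.append(big)
cv2.imwrite('pics/cap.png',np.hstack(v)[...,::-1])
E
```

```text
rim ((739.4920654296875, 191.30325317382812), (174.43011474609375, 232.30747985839844), 35.04719543457031) 2390
cap rear [0.6383 0.0946 0.5403] 30.955619288217235 13.889067666282198 186.73388888888888 nose [0.604 0.074]
cap rear [0.6379 0.0959 0.5968] 34.19569319373904 18.093039215686275 233.15055555555557 nose [0.6048 0.0734]
cap rear [0.6378 0.0959 0.6035] 34.58040031527342 32.383237216455214 419.88444444444445 nose [0.6049 0.0732]
```

View pics/cap.png

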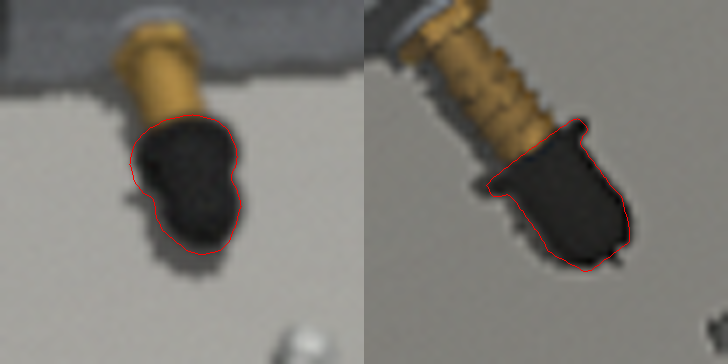

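Cap outlines match in both views, so its yaw is about 35° and its rear face is near (0.637, 0.095). Next is the clamp's yaw.

```bash
cat >> fit.py <<'E'
t=np.linspace(0,2*np.pi,30,endpoint=False)
RING=np.array([[x,.019*np.cos(a),.019+.019*np.sin(a)] for x in(-.009,.009) for a in t])
CLAMP=[RING,box((-.009,.009),(.0175,.0305),(0,.043)),np.array([[.007*np.cos(a),.0235+.007*np.sin(a),z] for z in(.043,.069) for a in t])]
E
python3 - <<'E'
from fit import *
fs=[dict(np.load(c+'0.npz')) for c in ['scene','top']]
rs=[roi(f,(.46,.295,.03),26) for f in fs];ms=[]
for f,r in zip(fs,rs):
    u0,v0,u1,v1=r; Cz=cloud(f)[v0:v1,u0:u1]
    mk=((Cz[...,2]>.005)&(np.hypot(Cz[...,0]-.463,Cz[...,1]-.29)<.06)).astype(np.uint8)
    mk=cv2.morphologyEx(mk,cv2.MORPH_CLOSE,np.ones((5,5)))
    ms.append(mk.astype(float))
v=[]
for s in ([0],[1],[0,1]):
    for y0 in (.25,.5):
        x,e,tt=fit([fs[i] for i in s],CLAMP,[ms[i] for i in s],[rs[i] for i in s],[.457,.303,y0],0)
        k=tf(x,0)(np.array([0,.0235,.058])); print('clamp',x,np.degrees(x[2]),e,tt,'knob',k)
for f,r,mk in zip(fs,rs,ms):
    u0,v0,u1,v1=r;im=f['frame'][v0:v1,u0:u1].copy()
    big=cv2.resize(im,None,fx=7,fy=7,interpolation=cv2.INTER_CUBIC)
    for R,col in((render(f,CLAMP,x,0,r),(255,0,0)),(mk,(0,255,0))):
        c,_=cv2.findContours((cv2.resize(R,None,fx=7,fy=7)>.5).astype(np.uint8),0,1);cv2.drawContours(big,c,-1,col,1)
    v.append(big)
cv2.imwrite('pics/clamp.png',np.hstack(v)[...,::-1])
E
```

```text
clamp [0.4684 0.2938 0.559 ] 32.02685054608781 151.78700499807766 410.0 knob [0.4559 0.3137 0.058 ]
clamp [0.4681 0.294  0.6618] 37.9169152957324 154.86346789696273 410.0 knob [0.4536 0.3125 0.058 ]
clamp [0.464  0.2912 0.4315] 24.7215285757116 87.5610918877355 296.0 knob [0.4542 0.3125 0.058 ]
clamp [0.464  0.2911 0.4272] 24.47807697756507 87.52416762783545 296.0 knob [0.4543 0.3125 0.058 ]
clamp [0.4652 0.2914 0.4786] 27.421836543832097 257.8485351787774 706.0 knob [0.4544 0.3123 0.058 ]
clamp [0.4657 0.292  0.5181] 29.686515788450585 259.66037677816223 706.0 knob [0.4541 0.3124 0.058 ]
```

View pics/clamp.png

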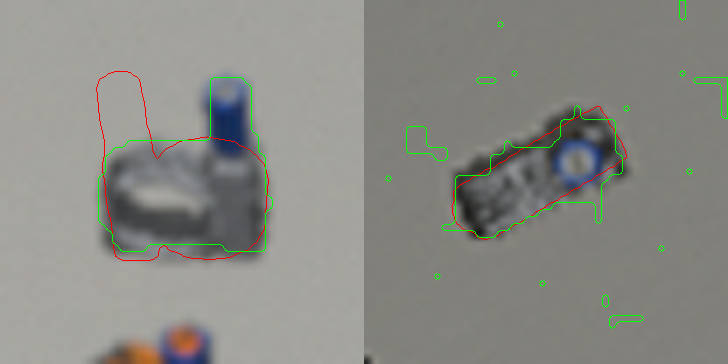

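```bash
python3 - <<'E'
from fit import *
fs=[dict(np.load(c+'0.npz')) for c in ['scene','top']]
rs=[roi(f,(.46,.295,.03),26) for f in fs];ms=[]
for f,r in zip(fs,rs):
    u0,v0,u1,v1=r; Cz=cloud(f)[v0:v1,u0:u1]
    mk=((Cz[...,2]>.006)&(np.hypot(Cz[...,0]-.463,Cz[...,1]-.29)<.06)).astype(np.uint8)
    mk=cv2.morphologyEx(mk,cv2.MORPH_CLOSE,np.ones((5,5)));n,L,st,_=cv2.connectedComponentsWithStats(mk)
    ms.append((L==1+st[1:,4].argmax()).astype(float))
for s in ([0],[1],[0,1]):
        x,e,tt=fit([fs[i] for i in s],CLAMP,[ms[i] for i in s],[rs[i] for i in s],[.457,.303,3.55],0)
        k=tf(x,0)(np.array([0,.0235,.058])); print('clamp',x,np.degrees(x[2])-180,e,tt,'knob',k)
# dark-image fit in the top view: minAreaRect of non-table pixels
f=fs[1];u0,v0,u1,v1=rs[1];I=f['frame'][v0:v1,u0:u1].astype(float);d=np.abs(I-np.median(I,(0,1))).max(-1)
m=(d>18).astype(np.uint8);n,L,st,_=cv2.connectedComponentsWithStats(m);q=np.argwhere(L==1+st[1:,4].argmax())[:,::-1].astype(np.float32)
print(cv2.minAreaRect(q),len(q))
E
```

```text
clamp [0.4607 0.3052 3.6394] 28.521738991199413 105.32808919646291 345.0 knob [0.4719 0.2845 0.058 ]
clamp [0.4577 0.3043 3.5721] 24.664743062145078 25.46628219915417 227.0 knob [0.4676 0.2829 0.058 ]
clamp [0.4585 0.304  3.5984] 26.17338360802583 144.66439061899268 572.0 knob [0.4689 0.2829 0.058 ]
((24.100006103515625, 24.19999885559082), (12.074767112731934, 24.149532318115234), 63.43495178222656) 229
```

Careful with the scale: shifts go in shares of 1000 mm and turns go in shares of 45 degrees. That gives: -215 mm is -0.215, -172 mm is -0.172, 27.5 degrees is 0.6111.

Emit:
{"fn": "carry_out", "kwargs": {"slide": [[-0.043,-0.025,0],[-0.086,-0.05,0.005],[-0.129,-0.075,0.01],[-0.172,-0.1,0.015],[-0.215,-0.125,0.02]], "yaw": [0.1222,0.2444,0.3667,0.4889,0.6111], "gripper": [-0.1,-0.1,-0.1,-0.1,-0.1], "newtons": 40}}

```text
time: 1.6
eef_pos: [0.3735, 0.3953, 0.1749]
tool_rot: [[-0.674, 0.739, 0.001], [0.739, 0.674, 0.0], [-0.0, 0.001, -1.0]]
ft_force: [0.5, 0.9, 1.2]
width: 0.0468
grasp_force: 0.0
```

Scaled: -149 mm is -0.149, -130 mm is -0.13, 16.5 degrees is 0.3667.

Emit:
{"fn": "carry_out", "kwargs": {"slide": [[-0.045,-0.002,0.015],[-0.09,-0.005,0.035],[-0.13,-0.007,0.055],[-0.149,-0.0075,0.075],[-0.149,-0.0075,0.075]], "yaw": [0.1222,0.2444,0.3667,0.3667,0.3667], "gripper": [-0.1,-0.1,-0.1,-0.1,-0.1]}}

```text
time: 2.1
eef_pos: [0.4674, 0.2788, 0.0968]
tool_rot: [[-0.436, 0.9, -0.004], [0.9, 0.436, -0.002], [-0.0, -0.005, -1.0]]
ft_force: [-1.3, 0.8, -0.3]
width: 0.047
grasp_force: 0.0
```

```bash
python3 - <<'E'
from fit import *
v=[]
for c in ['scene','top']:
    f=robot.grab_frame(c);np.savez(c+'1.npz',**f);s=robot.read_state()
    r=roi(f,(.465,.285,.06),36);u0,v0,u1,v1=r
    im=cv2.resize(f['frame'][v0:v1,u0:u1],None,fx=5,fy=5,interpolation=cv2.INTER_CUBIC)
    q=(w2px(f,s['eef_pos'])-[u0,v0]+.5)*5;cv2.circle(im,tuple(int(a) for a in q),3,(255,0,0),1)
    v.append(im)
cv2.imwrite('pics/g.png',np.hstack(v)[...,::-1]);print(s['eef_pos'],s['joints'],s['ft_force'],s['wrist_torque'])
E
```

```text
[0.4676 0.2818 0.0996] [ 22.7808   7.0155 104.4968   0.0261  68.5488  -3.2381] [0.8271 0.3972 0.3834] [-0.036  -0.0186 -0.0131]
```

View pics/g.png

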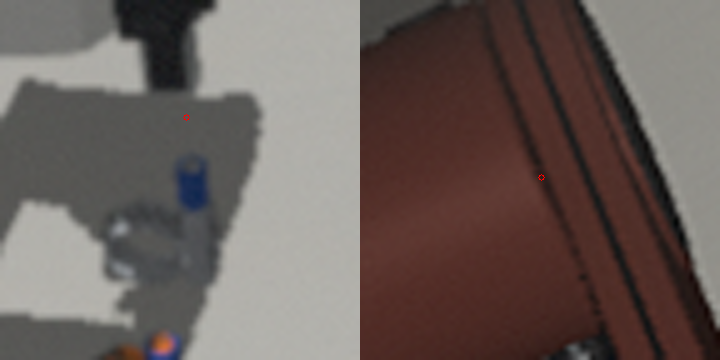

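```bash
python3 - <<'E'
from fit import *
f=dict(np.load('scene1.npz'));C=cloud(f);u0,v0,_,_=roi(f,(.465,.285,.06),36)
for y in (5,20,40,60,75,85): 
    v=v0+y//5; print(y,[C[v,u0+x//5].round(3).tolist() for x in (155,170,185)])
R=robot.read_state()['tool_rot']
print([((w2px(f,np.array([.4676,.2818,.0996])+R@np.array([0,d,0]))-[u0,v0])*5).round() for d in(-.023,.023)])
E
```

```text
5 [[0.429, 0.258, 0.193], [0.42, 0.244, 0.205], [0.443, 0.255, 0.185]]
20 [[0.422, 0.253, 0.193], [0.422, 0.247, 0.195], [0.43, 0.245, 0.19]]
40 [[0.436, 0.266, 0.168], [0.438, 0.26, 0.169], [0.446, 0.259, 0.163]]
60 [[0.435, 0.266, 0.158], [0.435, 0.259, 0.161], [0.445, 0.259, 0.154]]
75 [[0.435, 0.268, 0.15], [0.437, 0.261, 0.151], [0.442, 0.258, 0.149]]
85 [[0.436, 0.268, 0.144], [0.438, 0.263, 0.144], [0.441, 0.257, 0.145]]
[array([174., 147.]), array([190.,  76.])]
```

```bash
python3 - <<'E'
from fit import *
f=dict(np.load('scene1.npz'));C=cloud(f);u0,v0,_,_=roi(f,(.465,.285,.06),36)
for y in range(85,160,10): 
    v=v0+y//5; print(y,[C[v,u0+x//5].round(3).tolist() for x in (160,175,190)],f['frame'][v,u0+34])
import time
f=robot.grab_frame('scene');C=cloud(f); s=robot.read_state(); p=s['eef_pos']; print(s['time'],p)
d=(C-p)@np.array(s['tool_rot']); m=(np.abs(d[...,0])<.02)&(np.abs(d[...,1])<.06)&(d[...,2]>-.1)&(d[...,2]<.02)
print(m.sum()); q=d[m]; q=q[q[:,2].argsort()][-15:]; print(q)
b=cv2.resize(f['frame'][100:300,120:320],None,fx=3,fy=3,interpolation=cv2.INTER_CUBIC); cv2.imwrite('pics/g2.png',b[...,::-1])
E
```

```text
85 [[0.436, 0.266, 0.145], [0.438, 0.26, 0.145], [0.446, 0.259, 0.14]] [41 43 41]
95 [[0.562, 0.369, 0.001], [0.565, 0.362, 0.001], [0.566, 0.353, 0.004]] [84 84 82]
105 [[0.555, 0.365, 0.001], [0.559, 0.359, 0.0], [0.563, 0.352, 0.0]] [85 84 82]
115 [[0.548, 0.36, 0.002], [0.552, 0.353, 0.002], [0.557, 0.348, -0.0]] [85 85 83]
125 [[0.544, 0.357, -0.0], [0.547, 0.35, -0.0], [0.551, 0.344, -0.001]] [86 86 83]
135 [[0.536, 0.351, 0.002], [0.54, 0.346, 0.001], [0.545, 0.34, -0.0]] [88 87 85]
145 [[0.529, 0.346, 0.003], [0.536, 0.342, -0.001], [0.537, 0.334, 0.002]] [85 86 82]
155 [[0.525, 0.344, 0.0], [0.529, 0.338, -0.0], [0.473, 0.284, 0.069]] [87 87 84]
2.25 [0.4678 0.2826 0.1005]
306
[[-0.0115 -0.0275 -0.0428]
 [-0.0083  0.025  -0.0424]
 [ 0.0004 -0.03   -0.0418]
 [ 0.0024 -0.0298 -0.0415]
 [-0.0106  0.0233 -0.0412]
 [-0.0063  0.0232 -0.0411]
 [-0.0114 -0.0285 -0.0409]
 [-0.0053 -0.0283 -0.0406]
 [-0.0013 -0.0285 -0.0406]
 [-0.0073 -0.0282 -0.0405]
 [-0.0033 -0.0282 -0.0404]
 [ 0.0049 -0.0281 -0.04  ]
 [-0.0092 -0.0274 -0.0399]
 [-0.0081  0.0248 -0.0399]
 [ 0.0071 -0.0274 -0.0393]]
```

View pics/g2.png

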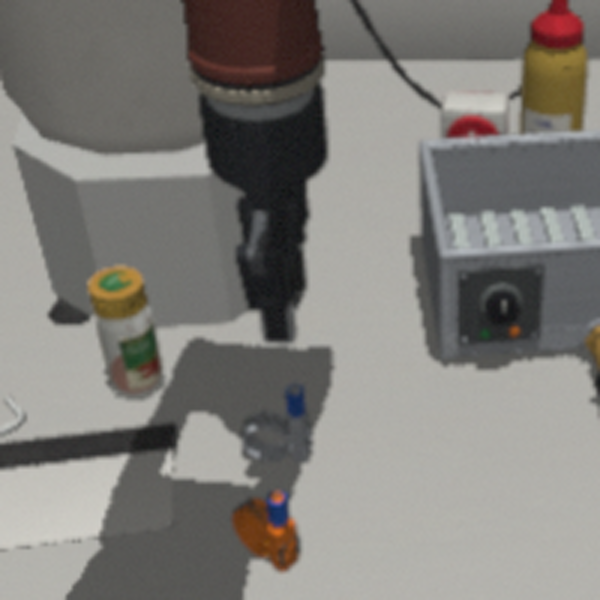

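The fingers look about 40 mm shorter than the TCP in depth. I'll descend (there's clearance either way) and close gently: the width will tell, with 18 mm for the housing, 13 mm for the knob and 0 if above it.

Scaled: 66 mm is 0.066, 60 mm is 0.06.

Emit:
{"fn": "carry_out", "kwargs": {"slide": [[0,0,0.02],[0,0,0.04],[0,0,0.06],[0,0,0.066],[0,0,0.066]], "yaw": [0,0,0,0,0], "gripper": [-0.1,-0.1,-0.1,-0.1,-0.1]}}

```text
time: 2.75
eef_pos: [0.467, 0.2828, 0.0339]
tool_rot: [[-0.441, 0.898, -0.001], [0.898, 0.441, -0.0], [0.0, -0.001, -1.0]]
ft_force: [0.5, 1.1, -0.7]
width: 0.0469
grasp_force: 0.0
```

```bash
python3 - <<'E'
from fit import *
f=robot.grab_frame('scene');C=cloud(f); s=robot.read_state(); p=s['eef_pos']; print(s['time'],p,s['ft_force'])
d=(C-p)@np.array(s['tool_rot'])
for z in (-.01,-.02,-.03,-.04,-.05,-.06,-.07,-.08,-.1,-.12,-.14):
    m=(np.abs(d[...,0])<.045)&(np.abs(d[...,1])<.07)&(np.abs(d[...,2]-z)<.004)
    q=d[m]; print(z,len(q), q.min(0)[:2] if len(q) else '',q.max(0)[:2] if len(q) else '')
np.savez('scene2.npz',**f)
r=roi(f,(.465,.285,.06),36);u0,v0,u1,v1=r
cv2.imwrite('pics/g3.png',cv2.resize(f['frame'][v0:v1,u0:u1],None,fx=6,fy=6,interpolation=cv2.INTER_CUBIC)[...,::-1])
E
```

```text
2.8 [0.4679 0.2829 0.0347] [ 0.1034 -0.2803  0.3813]
-0.01 24 [-0.0088 -0.0087] [0.0023 0.0079]
-0.02 4 [-0.0078 -0.0046] [-0.0053 -0.0022]
-0.03 3 [-0.0083 -0.0032] [-0.0081 -0.0017]
-0.04 18 [-0.0105 -0.0302] [0.0085 0.0265]
-0.05 38 [-0.0121 -0.0368] [0.0104 0.0284]
-0.06 36 [-0.012  -0.0373] [0.0092 0.0257]
-0.07 24 [-0.0122 -0.0371] [0.0048 0.0298]
-0.08 6 [-0.0141 -0.0308] [-0.01    0.0333]
-0.1 40 [-0.0151 -0.0585] [0.013  0.0217]
-0.12 78 [-0.0181 -0.0637] [0.0179 0.0278]
-0.14 163 [-0.0205 -0.0678] [0.019 0.008]
```

View pics/g3.png

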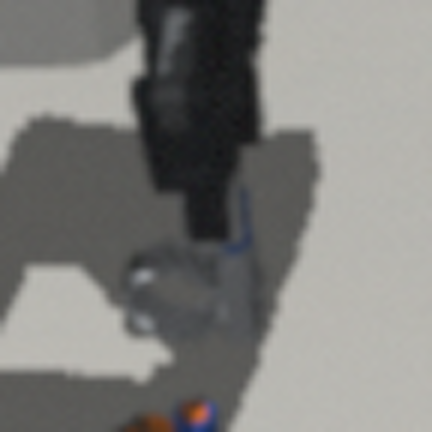

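Emit:
{"fn": "carry_out", "kwargs": {"slide": [[0,0,0],[0,0,0],[0,0,0],[0,0,0],[0,0,0]], "yaw": [0,0,0,0,0], "gripper": [0.2,0.4,0.6,0.8,0.8], "newtons": 20}}

```text
time: 3.3
eef_pos: [0.468, 0.282, 0.034]
tool_rot: [[-0.439, 0.898, 0.0], [0.898, 0.439, 0.0], [0.0, 0.0, -1.0]]
ft_force: [-0.4, 0.3, -0.7]
width: 0.0084
grasp_force: 0.0
```

The fingers closed on nothing, so the real tips stand above the knob: the reported TCP height is off from the scene by about 40 mm. I'll measure the tip's true offset.

```bash
python3 - <<'E'
from fit import *
f=robot.grab_frame('scene');C=cloud(f); s=robot.read_state(); p=s['eef_pos']; print(s['time'],p,s['joints'],s['width'])
d=(C-p)@np.array(s['tool_rot']);I=f['frame'].max(-1)
for z in np.arange(-.02,-.08,-.004):
    m=(np.abs(d[...,0])<.045)&(np.abs(d[...,1])<.05)&(np.abs(d[...,2]-z)<.002)&(I<75)
    q=d[m]; print(round(z,3),len(q), q.min(0)[:2] if len(q) else '',q.max(0)[:2] if len(q) else '')
np.savez('scene3.npz',**f)
g=dict(np.load('scene0.npz'));D=g['range_z']-f['range_z'];v,u=np.where((D>.03)&(cloud(f)[...,2]<.12));v,u
print('lowest new pixels',v.max(),u[v==v.max()], C[v.max(),u[v==v.max()]])
top=robot.grab_frame('top');T=cloud(top);np.savez('top3.npz',**top)
E
```

```text
3.35 [0.4679 0.2819 0.0339] [ 22.7977  11.9997 106.7558   0.0001  61.2391  -3.2685] 0.008884400418795584
-0.02 0  
-0.024 0  
-0.028 0  
-0.032 4 [-0.0036 -0.006 ] [ 0.0036 -0.0026]
-0.036 0  
-0.04 2 [-0.0114 -0.0092] [0.0083 0.006 ]
-0.044 10 [-0.0115 -0.0153] [0.008  0.0079]
-0.048 12 [-0.012  -0.0165] [0.0101 0.0067]
-0.052 14 [-0.012  -0.0179] [0.0092 0.0076]
-0.056 15 [-0.0122 -0.0171] [0.0091 0.0095]
-0.06 17 [-0.0114 -0.0176] [ 0.0086 -0.0002]
-0.064 12 [-0.011  -0.0172] [ 0.0011 -0.0088]
-0.068 9 [-0.0114 -0.018 ] [ 0.005  -0.0096]
-0.072 1 [-0.0112 -0.0077] [-0.0112 -0.0077]
-0.076 1 [-0.0032  0.0076] [-0.0032  0.0076]
lowest new pixels 231 [213 215 222] [[0.4559 0.2853 0.0732]
 [0.455  0.2792 0.0767]
 [0.4648 0.268  0.0737]]
```

Real tips stand 40 mm above the reported TCP, while the lateral offset is only 1–1.5 mm. I'll open, go down another 40 mm and grasp the housing.

Scaled: 20 mm is 0.02, 10 mm is 0.01.

Emit:
{"fn": "carry_out", "kwargs": {"slide": [[0,0,0],[0,0,0],[0,0,0],[0.001,0,0.01],[0.001,0,0.02]], "yaw": [0,0,0,0,0], "gripper": [-0.1,-0.1,-0.1,-0.1,-0.1], "newtons": 30}}

```text
time: 3.9
eef_pos: [0.4675, 0.2831, 0.0133]
tool_rot: [[-0.44, 0.898, 0.001], [0.898, 0.44, 0.0], [0.0, 0.001, -1.0]]
ft_force: [-0.6, 0.2, 1.1]
width: 0.0467
grasp_force: 0.0
```

Scaled: 20 mm is 0.02, 10 mm is 0.01.

Emit:
{"fn": "carry_out", "kwargs": {"slide": [[0,0,0.01],[0,0,0.02],[0,0,0.02],[0,0,0.02],[0,0,0.02]], "yaw": [0,0,0,0,0], "gripper": [-0.1,-0.1,0.2,0.4,0.5]}}

```text
time: 4.4
eef_pos: [0.4677, 0.283, -0.0059]
tool_rot: [[-0.439, 0.898, 0.001], [0.898, 0.439, 0.0], [-0.0, 0.001, -1.0]]
ft_force: [-0.5, 0.2, -0.3]
width: 0.0214
grasp_force: 0.0
```

Emit:
{"fn": "carry_out", "kwargs": {"slide": [[0,0,0],[0,0,0]], "yaw": [0,0], "gripper": [0.65,0.8]}}

```text
time: 4.6
eef_pos: [0.4679, 0.283, -0.0056]
tool_rot: [[-0.439, 0.898, 0.001], [0.898, 0.439, 0.0], [-0.0, 0.001, -1.0]]
ft_force: [1.1, 0.0, 0.9]
width: 0.0168
grasp_force: 31.0
```

Scaled: -30 mm is -0.03, -20 mm is -0.02.

Emit:
{"fn": "carry_out", "kwargs": {"slide": [[0,0,0],[0,0,-0.01],[0,0,-0.02],[0,0,-0.03],[0,0,-0.03]], "yaw": [0,0,0,0,0], "gripper": [0.9,0.9,0.9,0.9,0.9], "newtons": 60}}

```text
time: 5.1
eef_pos: [0.4689, 0.2836, 0.026]
tool_rot: [[-0.44, 0.898, 0.003], [0.898, 0.44, 0.001], [-0.0, 0.004, -1.0]]
ft_force: [-0.0, -0.5, -3.2]
width: 0.0158
grasp_force: 58.9
```

Scaled: -190 mm is -0.19, -145 mm is -0.145, -8.9 degrees is -0.1978.

Emit:
{"fn": "carry_out", "kwargs": {"slide": [[-0.02,0.001,-0.02],[-0.06,0.003,-0.03],[-0.1,0.006,-0.03],[-0.145,0.008,-0.03],[-0.19,0.011,-0.03]], "yaw": [0,-0.0444,-0.1111,-0.1556,-0.1978], "gripper": [0.9,0.9,0.9,0.9,0.9]}}

```text
time: 5.6
eef_pos: [0.5613, 0.1157, 0.054]
tool_rot: [[-0.575, 0.818, 0.0], [0.818, 0.575, 0.0], [-0.0, 0.0, -1.0]]
ft_force: [0.0, 0.5, -2.4]
width: 0.016
grasp_force: 59.1
```

```bash
python3 - <<'E'
from fit import *
f=dict(np.load('top0.npz'));C=cloud(f);m=(C[...,2]>.005)&(np.hypot(C[...,0]-.555,C[...,1]-.028)<.045)
I=f['frame'].astype(float);g=I.mean(-1);med=np.median(g[195:225,330:375]);v,u=np.where((np.abs(g-med)>20));k=(u>335)&(u<375)&(v>183)&(v<225)
P=np.array([px2w(f,(a,b),z=.006)[:2] for a,b in zip(u[k],v[k])]);print('bolt',P.min(0),P.max(0),P[P[:,0].argsort()][-6:])
s=robot.read_state();print(s['eef_pos'],s['tool_rot'],s['joints'])
E
```

```text
bolt [ 0.5248 -0.0009] [0.5886 0.0504] [[0.5863 0.0308]
 [0.5863 0.033 ]
 [0.5864 0.0353]
 [0.5864 0.0397]
 [0.5885 0.033 ]
 [0.5886 0.0352]]
[0.5613 0.1157 0.054 ] [[-0.5749  0.8183  0.0004]
 [ 0.8183  0.5749  0.0001]
 [-0.0001  0.0004 -1.    ]] [  3.7616  13.7438 102.1734   0.0049  64.0618 -31.3302]
```

Scaled: -83 mm is -0.083, -60 mm is -0.06.

Emit:
{"fn": "carry_out", "kwargs": {"slide": [[-0.03,-0.002,0],[-0.06,-0.004,0],[-0.083,-0.006,0],[-0.083,-0.006,0.01],[-0.083,-0.006,0.01]], "yaw": [0,0,0,0,0], "gripper": [0.9,0.9,0.9,0.9,0.9]}}

```text
time: 6.1
eef_pos: [0.6019, 0.0453, 0.0419]
tool_rot: [[-0.572, 0.82, -0.003], [0.82, 0.572, 0.001], [0.002, -0.002, -1.0]]
ft_force: [-1.0, 1.0, -3.2]
width: 0.016
grasp_force: 59.0
```

```bash
python3 - <<'E'
from fit import *
v=[]
s=robot.read_state();p=s['eef_pos'];R=np.array(s['tool_rot']);print(p,s['ft_force'],s['wrist_torque'])
for c in ['scene','top']:
    f=robot.grab_frame(c);np.savez(c+'4.npz',**f)
    r=roi(f,(.605,.07,.06),40);u0,v0,u1,v1=r
    im=cv2.resize(f['frame'][v0:v1,u0:u1],None,fx=5,fy=5,interpolation=cv2.INTER_CUBIC); v.append(im)
    C=cloud(f);d=(C-p)@R
    # predicted ring: centre at tool (0.0235-.000,0,-(.040)+... )
    for x in (.010,.016,.022,.028,.034,.040,.044):
        m=(np.abs(d[...,0]-x)<.003)&(np.abs(d[...,1])<.02)&(d[...,2]<.012)&(d[...,2]>-.05); q=d[m]
        print(c,x,len(q),q.min(0) if len(q) else '',q.max(0) if len(q) else '')
cv2.imwrite('pics/h.png',np.hstack(v)[...,::-1])
E
```

```text
[0.6019 0.0453 0.0419] [-1.0068  0.9592 -3.239 ] [ 0.0388  0.0231 -0.0138]
scene 0.01 56 [ 0.0071 -0.0125 -0.0497] [ 0.013   0.0162 -0.0094]
scene 0.016 31 [ 0.0134 -0.0073 -0.044 ] [ 0.0184  0.0102 -0.0064]
scene 0.022 35 [ 0.0191 -0.0088 -0.045 ] [ 0.0248  0.0099 -0.0078]
scene 0.028 33 [ 0.0252 -0.0093 -0.0438] [ 0.0307  0.0111 -0.0088]
scene 0.034 26 [ 0.0312 -0.0087 -0.0416] [ 0.0363  0.0118 -0.0119]
scene 0.04 35 [ 0.0371 -0.0082 -0.0397] [ 0.0412  0.0089 -0.016 ]
scene 0.044 1 [ 0.0412  0.0021 -0.0326] [ 0.0412  0.0021 -0.0326]
top 0.01 0  
top 0.016 1 [0.0183 0.0183 0.0111] [0.0183 0.0183 0.0111]
top 0.022 3 [ 0.0205  0.0073 -0.0441] [0.0246 0.0195 0.0117]
top 0.028 15 [ 0.026  -0.0053 -0.0456] [0.0309 0.0186 0.0102]
top 0.034 29 [ 0.0311 -0.0092 -0.0449] [ 0.037   0.0089 -0.0096]
top 0.04 28 [ 0.0373 -0.0087 -0.0411] [ 0.0425  0.0089 -0.0295]
top 0.044 25 [ 0.0411 -0.0087 -0.0397] [ 0.0446  0.0089 -0.0174]
```

View pics/h.png

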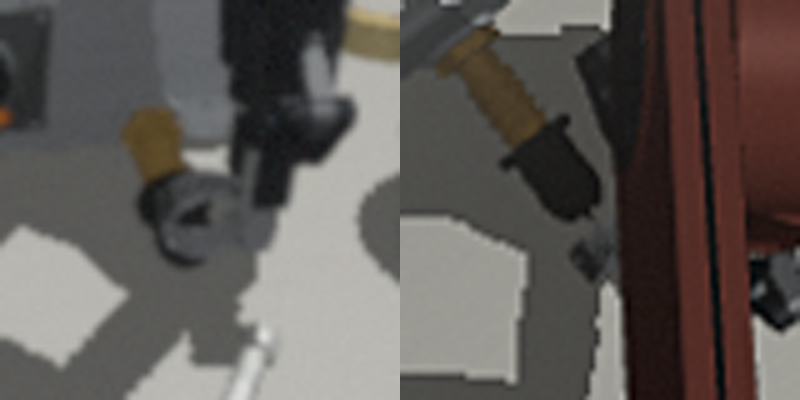

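Scaled: 46 mm is 0.046, 40 mm is 0.04.

Emit:
{"fn": "carry_out", "kwargs": {"slide": [[-0.002,0,0.01],[-0.002,0,0.025],[-0.002,0,0.04],[-0.002,0,0.046],[-0.002,0,0.046]], "yaw": [0,0,0,0,0], "gripper": [0.9,0.9,0.9,0.9,0.9]}}

```text
time: 6.7
eef_pos: [0.6033, 0.0441, -0.004]
tool_rot: [[-0.573, 0.819, -0.003], [0.819, 0.573, 0.0], [0.002, -0.002, -1.0]]
ft_force: [1.1, 0.5, -2.9]
width: 0.0161
grasp_force: 59.0
```

```bash
python3 - <<'E'
from fit import *
v=[]
t=np.array([.8192,.5736]);n=np.array([-.5736,.8192])
fs=[robot.grab_frame(c) for c in ['scene','top']];s=robot.read_state();p=s['eef_pos'];R=np.array(s['tool_rot']);print(p,s['ft_force'],s['wrist_torque'],R[:2,1],'lat',n@p[:2],'gap',.5624-t@p[:2])
for f,c in zip(fs,['scene','top']):
    np.savez(c+'5.npz',**f)
    C=cloud(f);I=f['frame'].astype(int)
    # cap lateral from depth: points z>.02 dark beyond nose ; ring far edge by depth
    u0,v0,u1,v1=roi(f,(.615,.08,.03),30)
    im=cv2.resize(f['frame'][v0:v1,u0:u1],None,fx=6,fy=6,interpolation=cv2.INTER_CUBIC)
    T=R.copy()
    L=lambda pts:[cv2.circle(im,tuple(int(a) for a in (w2px(f,P)-[u0,v0]+.5)*6),1,(255,0,0),-1) for P in pts]
    ctr=p+R@np.array([.0243,0,-.025])
    for yy in(-.009,.009):
        L([ctr+R@np.array([.019*np.cos(a),yy,.019*np.sin(a)]) for a in np.linspace(0,6.28,40)])
    ce=np.array([.637,.0953,.0225])
    for x,r in((0,.018),(-.005,.018),(-.025,.0141),(-.04,.0085)):
        L([ce+np.r_[t*x+n*r*np.cos(a),r*np.sin(a)] for a in np.linspace(0,6.28,30)])
    v.append(im)
cv2.imwrite('pics/i.png',np.hstack(v)[...,::-1])
E
```

```text
[ 0.6045  0.044  -0.0024] [ 0.6092 -0.0258 -3.5767] [-0.0236 -0.0458  0.011 ] [0.8194 0.5732] lat -0.31066144873063856 gap 0.0419184389697046
```

View pics/i.png

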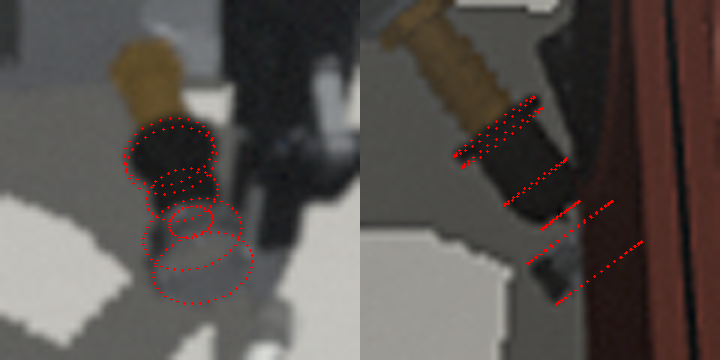

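Scaled: 12 mm is 0.012, 9 mm is 0.009.

Emit:
{"fn": "carry_out", "kwargs": {"slide": [[-0.0005,0.003,0],[-0.0005,0.006,0],[-0.0005,0.009,0],[-0.0005,0.012,0],[-0.0005,0.012,0]], "yaw": [0,0,0,0,0], "gripper": [0.9,0.9,0.9,0.9,0.9]}}

```text
time: 7.3
eef_pos: [0.6152, 0.0507, -0.002]
tool_rot: [[-0.573, 0.819, 0.001], [0.819, 0.573, 0.0], [-0.0, 0.001, -1.0]]
ft_force: [-0.4, 0.6, -3.1]
width: 0.0163
grasp_force: 59.0
```

Scaled: 3 mm is 0.003, 2 mm is 0.002.

Emit:
{"fn": "carry_out", "kwargs": {"slide": [[0,0.001,0],[0,0.002,0],[0,0.003,0],[0,0.003,0]], "yaw": [0,0,0,0], "gripper": [0.9,0.9,0.9,0.9]}}

```text
time: 7.7
eef_pos: [0.6172, 0.0522, -0.0022]
tool_rot: [[-0.573, 0.819, 0.0], [0.819, 0.573, 0.0], [0.0, 0.0, -1.0]]
ft_force: [0.4, 0.6, -3.3]
width: 0.0162
grasp_force: 59.0
```

Scaled: 2.5 mm is 0.0025, 2 mm is 0.002.

Emit:
{"fn": "carry_out", "kwargs": {"slide": [[0,0.001,0],[0,0.002,0],[0,0.0025,0],[0,0.0025,0]], "yaw": [0,0,0,0], "gripper": [0.9,0.9,0.9,0.9]}}

```text
time: 8.1
eef_pos: [0.6193, 0.0536, -0.0022]
tool_rot: [[-0.573, 0.819, 0.0], [0.819, 0.573, 0.0], [-0.0, 0.0, -1.0]]
ft_force: [-0.3, -0.5, -2.7]
width: 0.016
grasp_force: 59.0
```

Scaled: 1.4 mm is 0.0014, 0.7 mm is 0.0007.

Emit:
{"fn": "carry_out", "kwargs": {"slide": [[0,0.0007,0],[0,0.0014,0],[0,0.0014,0]], "yaw": [0,0,0], "gripper": [0.9,0.9,0.9]}}

```text
time: 8.4
eef_pos: [0.6204, 0.0544, -0.0022]
tool_rot: [[-0.573, 0.819, 0.0], [0.819, 0.573, 0.0], [-0.0, 0.0, -1.0]]
ft_force: [-0.3, -0.0, -3.4]
width: 0.0164
grasp_force: 59.0
```

Scaled: 2 mm is 0.002, 1.4 mm is 0.0014.

Emit:
{"fn": "carry_out", "kwargs": {"slide": [[0,0.0007,0],[0,0.0014,0],[0,0.002,0],[0,0.002,0]], "yaw": [0,0,0,0], "gripper": [0.9,0.9,0.9,0.9]}}

```text
time: 8.8
eef_pos: [0.6221, 0.0556, -0.0022]
tool_rot: [[-0.573, 0.819, 0.0], [0.819, 0.573, 0.0], [0.0, 0.0, -1.0]]
ft_force: [-0.1, -0.3, -1.6]
width: 0.0159
grasp_force: 59.0
```

Scaled: 2 mm is 0.002, 1.4 mm is 0.0014.

Emit:
{"fn": "carry_out", "kwargs": {"slide": [[0,0.0007,0],[0,0.0014,0],[0,0.002,0],[0,0.002,0]], "yaw": [0,0,0,0], "gripper": [0.9,0.9,0.9,0.9]}}

```text
time: 9.2
eef_pos: [0.6237, 0.0567, -0.0022]
tool_rot: [[-0.573, 0.819, 0.0], [0.819, 0.573, -0.0], [-0.0, 0.0, -1.0]]
ft_force: [0.3, -0.7, -3.3]
width: 0.016
grasp_force: 59.0
```

```bash
cat > st.py <<'E'
from m import *
s=robot.read_state();p=s['eef_pos'];R=np.array(s['tool_rot'])
print(s['time'],p,'F tool',R.T@s['ft_force'],'M tool',R.T@s['wrist_torque'],'gap mm',1e3*(.5624-p[:2]@[.8192,.5736]),'j6',s['joints'][5],s['width'])
E
python3 st.py
```

```text
9.2 [ 0.6237  0.0567 -0.0022] F tool [-0.7351 -0.2046  3.3145] M tool [-0.0139 -0.0269 -0.0506] gap mm 18.898589630487738 j6 -36.98890313574063 0.01599403736861822
```

Scaled: 5 mm is 0.005, 4.5 mm is 0.0045.

Emit:
{"fn": "carry_out", "kwargs": {"slide": [[0,0.0015,0],[0,0.003,0],[0,0.0045,0],[0,0.005,0],[0,0.005,0]], "yaw": [0,0,0,0,0], "gripper": [0.9,0.9,0.9,0.9,0.9]}}

```text
time: 9.7
eef_pos: [0.6278, 0.0596, -0.0022]
tool_rot: [[-0.573, 0.819, -0.0], [0.819, 0.573, 0.0], [0.0, -0.0, -1.0]]
ft_force: [0.2, 0.3, -2.5]
width: 0.0158
grasp_force: 59.1
```

Scaled: 5 mm is 0.005, 4.5 mm is 0.0045.

Emit:
{"fn": "carry_out", "kwargs": {"slide": [[0,0.0015,0],[0,0.003,0],[0,0.0045,0],[0,0.005,0],[0,0.005,0]], "yaw": [0,0,0,0,0], "gripper": [0.9,0.9,0.9,0.9,0.9]}}

```text
time: 10.2
eef_pos: [0.6319, 0.0625, -0.0022]
tool_rot: [[-0.573, 0.819, -0.0], [0.819, 0.573, -0.0], [-0.0, -0.0, -1.0]]
ft_force: [-0.1, 0.1, -2.2]
width: 0.0157
grasp_force: 59.1
```

```bash
python3 st.py
```

```text
10.2 [ 0.6319  0.0625 -0.0022] F tool [0.1343 0.0109 2.2495] M tool [ 0.0478 -0.0634 -0.0127] gap mm 8.927460895093553 j6 -36.44338718516175 0.015728026104145632
```

Scaled: 5.5 mm is 0.0055, 4.5 mm is 0.0045.

Emit:
{"fn": "carry_out", "kwargs": {"slide": [[0,0.0015,0],[0,0.003,0],[0,0.0045,0],[0,0.0055,0],[0,0.0055,0]], "yaw": [0,0,0,0,0], "gripper": [0.9,0.9,0.9,0.9,0.9]}}

```text
time: 10.7
eef_pos: [0.6365, 0.0657, -0.0022]
tool_rot: [[-0.573, 0.819, 0.0], [0.819, 0.573, 0.0], [-0.0, 0.0, -1.0]]
ft_force: [0.7, 0.1, -2.3]
width: 0.0162
grasp_force: 59.1
```

Emit:
{"fn": "carry_out", "kwargs": {"slide": [[0,0.0005,0],[0,0.001,0],[0,0.001,0]], "yaw": [0,0,0], "gripper": [0.9,0.9,0.9]}}

```text
time: 11.0
eef_pos: [0.6372, 0.0661, -0.0022]
tool_rot: [[-0.573, 0.819, 0.0], [0.819, 0.573, -0.0], [-0.0, 0.0, -1.0]]
ft_force: [0.1, 0.1, -2.8]
width: 0.016
grasp_force: 59.1
```

```bash
python3 st.py
```

```text
11.0 [ 0.6372  0.0661 -0.0022] F tool [0.0035 0.0839 2.8475] M tool [-0.058  -0.0085 -0.0227] gap mm 2.46112994918124 j6 -36.093431811090745 0.01604809809572398
```

Now 0.5 mm steps, feeling for the lip.

Scaled: 0.5 mm is 0.0005.

Emit:
{"fn": "carry_out", "kwargs": {"slide": [[0,0.0005,0],[0,0.0005,0]], "yaw": [0,0], "gripper": [0.9,0.9]}}

```text
time: 11.2
eef_pos: [0.6376, 0.0664, -0.0022]
tool_rot: [[-0.573, 0.819, 0.0], [0.819, 0.573, 0.0], [0.0, 0.0, -1.0]]
ft_force: [-0.2, 1.1, -3.3]
width: 0.0157
grasp_force: 59.1
```

Scaled: 0.5 mm is 0.0005.

Emit:
{"fn": "carry_out", "kwargs": {"slide": [[0,0.0005,0],[0,0.0005,0]], "yaw": [0,0], "gripper": [0.9,0.9]}}

```text
time: 11.4
eef_pos: [0.638, 0.0667, -0.0022]
tool_rot: [[-0.573, 0.819, 0.0], [0.819, 0.573, 0.0], [-0.0, 0.0, -1.0]]
ft_force: [-0.5, -0.3, -2.7]
width: 0.0159
grasp_force: 59.1
```

Scaled: 0.5 mm is 0.0005.

Emit:
{"fn": "carry_out", "kwargs": {"slide": [[0,0.0005,0],[0,0.0005,0]], "yaw": [0,0], "gripper": [0.9,0.9]}}

```text
time: 11.6
eef_pos: [0.6384, 0.067, -0.0022]
tool_rot: [[-0.573, 0.819, 0.0], [0.819, 0.573, 0.0], [-0.0, 0.0, -1.0]]
ft_force: [0.2, 0.5, -2.7]
width: 0.0158
grasp_force: 59.1
```

Scaled: 0.4 mm is 0.0004.

Emit:
{"fn": "carry_out", "kwargs": {"slide": [[0,0.0004,0],[0,0.0004,0]], "yaw": [0,0], "gripper": [0.9,0.9]}}

```text
time: 11.8
eef_pos: [0.6387, 0.0673, -0.0022]
tool_rot: [[-0.573, 0.819, 0.0], [0.819, 0.573, 0.0], [-0.0, 0.0, -1.0]]
ft_force: [0.2, 0.3, -2.7]
width: 0.016
grasp_force: 59.1
```

Scaled: 0.4 mm is 0.0004.

Emit:
{"fn": "carry_out", "kwargs": {"slide": [[0,0.0004,0],[0,0.0004,0]], "yaw": [0,0], "gripper": [0.9,0.9]}}

```text
time: 12.0
eef_pos: [0.6391, 0.0675, -0.0022]
tool_rot: [[-0.573, 0.819, 0.0], [0.819, 0.573, 0.0], [-0.0, 0.0, -1.0]]
ft_force: [-0.1, -0.6, -3.0]
width: 0.0163
grasp_force: 59.1
```

Scaled: 0.4 mm is 0.0004.

Emit:
{"fn": "carry_out", "kwargs": {"slide": [[0,0.0004,0],[0,0.0004,0]], "yaw": [0,0], "gripper": [0.9,0.9]}}

```text
time: 12.2
eef_pos: [0.6394, 0.0677, -0.0022]
tool_rot: [[-0.573, 0.819, 0.0], [0.819, 0.573, -0.0], [-0.0, 0.0, -1.0]]
ft_force: [-0.3, 1.1, -2.4]
width: 0.0158
grasp_force: 59.1
```

```bash
python3 st.py
```

```text
12.2 [ 0.6394  0.0677 -0.0022] F tool [1.0865 0.3447 2.4345] M tool [ 0.0252 -0.0283  0.0339] gap mm -0.24351388484145087 j6 -35.950503638349026 0.015786215594082345
```

Scaled: 0.4 mm is 0.0004.

Emit:
{"fn": "carry_out", "kwargs": {"slide": [[0,0.0004,0],[0,0.0004,0]], "yaw": [0,0], "gripper": [0.9,0.9]}}

```text
time: 12.4
eef_pos: [0.6397, 0.0679, -0.0022]
tool_rot: [[-0.573, 0.819, -0.0], [0.819, 0.573, -0.0], [-0.0, -0.0, -1.0]]
ft_force: [0.1, -1.0, -2.6]
width: 0.0161
grasp_force: 59.1
```

Scaled: 0.3 mm is 0.0003.

Emit:
{"fn": "carry_out", "kwargs": {"slide": [[0,0.0003,0],[0,0.0003,0]], "yaw": [0,0], "gripper": [0.9,0.9]}}

```text
time: 12.6
eef_pos: [0.6397, 0.0679, -0.0023]
tool_rot: [[-0.573, 0.819, -0.0], [0.819, 0.573, -0.0], [0.0, -0.001, -1.0]]
ft_force: [-1.1, -0.9, -2.6]
width: 0.0158
grasp_force: 59.1
```

Scaled: 0.3 mm is 0.0003.

Emit:
{"fn": "carry_out", "kwargs": {"slide": [[0,0.0003,0],[0,0.0003,0]], "yaw": [0,0], "gripper": [0.9,0.9]}}

```text
time: 12.8
eef_pos: [0.6399, 0.068, -0.0023]
tool_rot: [[-0.573, 0.819, -0.001], [0.819, 0.573, -0.0], [0.0, -0.001, -1.0]]
ft_force: [-1.4, -2.3, -1.4]
width: 0.0159
grasp_force: 59.2
```

```bash
python3 st.py
```

```text
12.8 [ 0.6399  0.068  -0.0023] F tool [-1.1415 -2.4485  1.4177] M tool [ 0.3974 -0.1774 -0.0516] gap mm -0.7703415279012304 j6 -35.902687390518 0.015911364838904037
```

Lip contact felt: axial force of 2.4 N with the moment rising. Releasing and rising.

Scaled: -2 mm is -0.002.

Emit:
{"fn": "carry_out", "kwargs": {"slide": [[0,0,0],[0,0,0],[0,0,0],[0,0,0],[0,0,-0.002]], "yaw": [0,0,0,0,0], "gripper": [0.5,0.3,0.1,0.05,0.05], "newtons": 20}}

```text
time: 13.3
eef_pos: [0.6401, 0.0683, -0.0002]
tool_rot: [[-0.573, 0.819, -0.0], [0.819, 0.573, 0.0], [0.0, -0.0, -1.0]]
ft_force: [-0.4, -0.2, -0.3]
width: 0.0408
grasp_force: 0.0
```

Scaled: -50 mm is -0.05, -40 mm is -0.04, -40 degrees is -0.8889.

Emit:
{"fn": "carry_out", "kwargs": {"slide": [[0,0,-0.01],[0,0,-0.025],[0,0,-0.04],[0,0,-0.05],[0,0,-0.05]], "yaw": [-0.1778,-0.3556,-0.5333,-0.7111,-0.8889], "gripper": [0.05,0.05,0.05,0.05,0.05]}}

```text
time: 13.8
eef_pos: [0.6419, 0.0683, 0.0523]
tool_rot: [[-0.967, 0.254, 0.004], [0.254, 0.967, 0.0], [-0.004, 0.001, -1.0]]
ft_force: [-0.3, 0.4, -0.1]
width: 0.0408
grasp_force: 0.0
```

```bash
python3 st.py; python3 - <<'E'
from fit import *
fs=[robot.grab_frame(c) for c in ['scene','top']]
for f,c in zip(fs,['scene','top']): np.savez(c+'6.npz',**f)
f=fs[0];n=w2px(f,(.6391,.0680,.059));print('pred',n)
m,c=blue(f,n,14);print('blue',c,(m>0).sum(),'at z.059',px2w(f,c,z=.059)); 
v,u=np.where(m>0);print('extent',u.min(),u.max(),v.min(),v.max(),'top pt z=.0695',px2w(f,(c[0],v.min()),z=.07))
C=cloud(f);P=C[m>0];print('depth',np.median(P,0),P[:,2].min(),P[:,2].max())
# calibrate: same measure for the start pose
g=dict(np.load('scene0.npz'));m0,c0=blue(g,(218,234),14);print('start knob scene at z=.058',px2w(g,c0,z=.058))
a=cv2.resize(f['frame'][int(n[1])-40:int(n[1])+40,int(n[0])-50:int(n[0])+50],None,fx=6,fy=6,interpolation=cv2.INTER_CUBIC);cv2.imwrite('pics/j.png',a[...,::-1])
E
```

```text
13.8 [0.6419 0.0683 0.0523] F tool [0.4171 0.2705 0.1072] M tool [-0.0072 -0.049  -0.0372] gap mm -2.662706209385912 j6 -76.22887529125491 0.04082742940073769
pred [337.3227 218.5136]
blue [337.8028 219.1662] 32 at z.059 [0.6375 0.0662 0.059 ]
extent 336 340 216 223 top pt z=.0695 [0.6354 0.0667 0.07  ]
depth [0.6371 0.0662 0.0594] 0.04780072843145089 0.06877731792397712
start knob scene at z=.058 [0.4665 0.2809 0.058 ]
```

Scaled: 38 mm is 0.038, 30 mm is 0.03.

Emit:
{"fn": "carry_out", "kwargs": {"slide": [[0,-0.0009,0.01],[0,-0.0009,0.02],[0,-0.0009,0.03],[0,-0.0009,0.038],[0,-0.0009,0.038]], "yaw": [0,0,0,0,0], "gripper": [0.05,0.05,0.05,0.05,0.05], "newtons": 20}}

```text
time: 14.4
eef_pos: [0.6381, 0.0674, 0.0092]
tool_rot: [[-0.966, 0.26, -0.004], [0.26, 0.966, 0.0], [0.004, -0.001, -1.0]]
ft_force: [-0.3, -0.0, 0.4]
width: 0.0403
grasp_force: 0.0
```

Emit:
{"fn": "carry_out", "kwargs": {"slide": [[0,0,0],[0,0,0],[0,0,0],[0,0,0],[0,0,0]], "yaw": [0,0,0,0,0], "gripper": [0.3,0.5,0.65,0.75,0.85]}}

```text
time: 14.9
eef_pos: [0.6406, 0.0674, 0.0126]
tool_rot: [[-0.966, 0.259, 0.001], [0.259, 0.966, 0.0], [-0.001, 0.0, -1.0]]
ft_force: [0.5, -0.8, 1.5]
width: 0.0126
grasp_force: 22.4
```

```bash
python3 st.py
```

```text
14.9 [0.6406 0.0674 0.0126] F tool [-0.6759 -0.6709 -1.4965] M tool [-0.0447  0.0009 -0.0294] gap mm -1.0288315457833708 j6 -75.97642023114886 0.01260769855820138
```

Scaled: 24 degrees is 0.5333.

Emit:
{"fn": "carry_out", "kwargs": {"slide": [[0,0,0],[0,0,0],[0,0,0],[0,0,0],[0,0,0]], "yaw": [0,0.1333,0.2667,0.4,0.5333], "gripper": [0.9,0.9,0.9,0.9,0.9], "newtons": 40}}

```text
time: 15.4
eef_pos: [0.6403, 0.0674, 0.0128]
tool_rot: [[-0.774, 0.633, 0.001], [0.633, 0.774, -0.0], [-0.001, 0.0, -1.0]]
ft_force: [-1.4, -0.3, 5.6]
width: 0.0119
grasp_force: 43.3
```

```bash
cat > tq.py <<'E'
from m import *
import sys
k=int(sys.argv[1]);M=[];F=[];J=[]
for i in range(k):
    s=robot.read_state();R=np.array(s['tool_rot']);M.append(R.T@s['wrist_torque']);F.append(R.T@s['ft_force']);J.append(s['joint_efforts'][5])
    if i<k-1: robot.grab_frame('top')
M=np.array(M);F=np.array(F)
print(s['time'],s['eef_pos'],'yaw',np.degrees(np.arctan2(R[1,1],R[0,1])),'j6',s['joints'][5],'w',s['width'])
print('F',F.mean(0),'M',M.mean(0),'sd',M.std(0),'eff6',np.mean(J),np.std(J))
E
python3 tq.py 8
```

```text
15.75 [0.6404 0.0675 0.0128] yaw 50.97311088004817 j6 -51.97761505156071 w 0.01175616688188736
F [ 1.1905 -0.8765 -5.6854] M [ 0.1105  0.2974 -0.0254] sd [0.0323 0.0399 0.0399] eff6 -0.016451196797788725 0.5815182191337085
```

Scaled: -0.5 mm is -0.0005, 30 degrees is 0.6667.

Emit:
{"fn": "carry_out", "kwargs": {"slide": [[0,0,-0.0005],[0,0,-0.0005],[0,0,-0.0005],[0,0,-0.0005],[0,0,-0.0005]], "yaw": [0.1333,0.2667,0.4,0.5333,0.6667], "gripper": [0.9,0.9,0.9,0.9,0.9]}}

```text
time: 16.25
eef_pos: [0.6401, 0.0677, 0.0134]
tool_rot: [[-0.354, 0.935, 0.0], [0.935, 0.354, 0.0], [0.0, 0.0, -1.0]]
ft_force: [-1.5, 1.1, 6.8]
width: 0.0117
grasp_force: 43.4
```

```bash
python3 tq.py 6
```

```text
16.5 [0.6402 0.0678 0.0134] yaw 20.980683126642937 j6 -21.976700576440226 w 0.012102704916694823
F [ 1.4852 -1.367  -6.9317] M [ 0.5083  0.4153 -0.045 ] sd [0.0342 0.019  0.0347] eff6 -0.017923674313351512 0.6643127413332076
```

Scaled: -1 mm is -0.001, 20 degrees is 0.4444.

Emit:
{"fn": "carry_out", "kwargs": {"slide": [[0,0,-0.001],[0,0,-0.001],[0,0,-0.001],[0,0,-0.001],[0,0,-0.001]], "yaw": [0.1111,0.2222,0.3333,0.4444,0.4444], "gripper": [0.9,0.9,0.9,0.9,0.9]}}

```text
time: 17.0
eef_pos: [0.6397, 0.0679, 0.0141]
tool_rot: [[-0.015, 1.0, -0.001], [1.0, 0.015, 0.001], [0.001, -0.001, -1.0]]
ft_force: [-2.8, 2.1, 5.9]
width: 0.0118
grasp_force: 43.3
```

```bash
python3 tq.py 6
```

```text
17.25 [0.6397 0.0679 0.0141] yaw 0.9883022718233649 j6 -1.981362679329311 w 0.01164397748253479
F [ 1.7533 -2.4065 -6.3086] M [ 0.7533  0.2932 -0.0264] sd [0.0145 0.0171 0.0393] eff6 0.22414031089283526 0.28523230945468225
```

Scaled: -1 mm is -0.001, 0.9 mm is 0.0009, 16 degrees is 0.3556.

Emit:
{"fn": "carry_out", "kwargs": {"slide": [[0.0009,-0.0008,-0.001],[0.0009,-0.0008,-0.001],[0.0009,-0.0008,-0.001],[0.0009,-0.0008,-0.001],[0.0009,-0.0008,-0.001]], "yaw": [0.0889,0.1778,0.2667,0.3556,0.3556], "gripper": [0.9,0.9,0.9,0.9,0.9]}}

```text
time: 17.75
eef_pos: [0.639, 0.0682, 0.015]
tool_rot: [[0.261, 0.965, -0.0], [0.965, -0.261, -0.0], [-0.0, -0.0, -1.0]]
ft_force: [-1.4, -0.3, 5.3]
width: 0.0117
grasp_force: 43.1
```

```bash
python3 tq.py 8
```

```text
18.1 [0.639  0.0682 0.015 ] yaw -15.01309613685509 j6 14.095636462397845 w 0.011533902247082102
F [-0.6821 -1.8173 -5.2347] M [ 0.5507 -0.2001 -0.0454] sd [0.0277 0.02   0.0275] eff6 0.16245324513874948 0.20653846440772697
```

Scaled: -0.7 mm is -0.0007, -0.5 mm is -0.0005, 16 degrees is 0.3556.

Emit:
{"fn": "carry_out", "kwargs": {"slide": [[0,-0.0005,-0.0007],[0,-0.0005,-0.0007],[0,-0.0005,-0.0007],[0,-0.0005,-0.0007],[0,-0.0005,-0.0007]], "yaw": [0.0889,0.1778,0.2667,0.3556,0.3556], "gripper": [0.9,0.9,0.9,0.9,0.9]}}

```text
time: 18.6
eef_pos: [0.6385, 0.0683, 0.0156]
tool_rot: [[0.517, 0.856, -0.0], [0.856, -0.517, -0.0], [-0.0, -0.0, -1.0]]
ft_force: [-2.8, -1.1, 4.6]
width: 0.0115
grasp_force: 43.1
```

```bash
python3 tq.py 8
```

```text
18.95 [0.6386 0.0684 0.0156] yaw -30.98306098771753 j6 30.072888829652257 w 0.011573040138536854
F [-1.6375 -1.5075 -5.4749] M [ 0.4382 -0.3165 -0.0446] sd [0.0377 0.0367 0.0208] eff6 0.16080748682725243 0.19390901497478796
```

Scaled: -0.5 mm is -0.0005, 12 degrees is 0.2667.

Emit:
{"fn": "carry_out", "kwargs": {"slide": [[0,0,-0.0005],[0,0,-0.0005],[0,0,-0.0005],[0,0,-0.0005],[0,0,-0.0005]], "yaw": [0.0667,0.1333,0.2,0.2667,0.2667], "gripper": [0.9,0.9,0.9,0.9,0.9]}}

```text
time: 19.45
eef_pos: [0.6385, 0.0685, 0.016]
tool_rot: [[0.683, 0.731, -0.0], [0.731, -0.683, 0.0], [-0.0, -0.0, -1.0]]
ft_force: [-2.5, 0.7, 5.8]
width: 0.012
grasp_force: 43.1
```

```bash
python3 tq.py 8
```

```text
19.8 [0.6385 0.0685 0.016 ] yaw -42.98399552065188 j6 42.07536161249447 w 0.011826404696873308
F [-1.3392 -1.1451 -5.2983] M [ 0.4078 -0.3391 -0.054 ] sd [0.0134 0.0303 0.0305] eff6 0.138476996216923 0.15504552718881345
```

Scaled: -0.5 mm is -0.0005, 12 degrees is 0.2667.

Emit:
{"fn": "carry_out", "kwargs": {"slide": [[0,0,-0.0005],[0,0,-0.0005],[0,0,-0.0005],[0,0,-0.0005],[0,0,-0.0005]], "yaw": [0.0667,0.1333,0.2,0.2667,0.2667], "gripper": [0.9,0.9,0.9,0.9,0.9]}}

```text
time: 20.3
eef_pos: [0.6385, 0.0686, 0.0162]
tool_rot: [[0.819, 0.573, -0.0], [0.573, -0.819, 0.0], [-0.0, -0.0, -1.0]]
ft_force: [-2.0, 0.5, 4.1]
width: 0.0113
grasp_force: 42.9
```

```bash
python3 tq.py 8
```

```text
20.65 [0.6385 0.0686 0.0161] yaw -54.98255546715087 j6 54.06927502450105 w 0.01208565232008458
F [-1.1187 -1.9323 -4.7988] M [ 0.5064 -0.3518 -0.0662] sd [0.0756 0.0461 0.0202] eff6 0.16663171641994268 0.18208025256548702
```

Scaled: -0.4 mm is -0.0004, 9 degrees is 0.2.

Emit:
{"fn": "carry_out", "kwargs": {"slide": [[0,0,-0.0004],[0,0,-0.0004],[0,0,-0.0004],[0,0,-0.0004]], "yaw": [0.0667,0.1333,0.2,0.2], "gripper": [0.9,0.9,0.9,0.9]}}

```text
time: 21.05
eef_pos: [0.6385, 0.0686, 0.0163]
tool_rot: [[0.899, 0.438, -0.0], [0.438, -0.899, 0.0], [-0.0, -0.0, -1.0]]
ft_force: [-1.7, 1.0, 2.9]
width: 0.0118
grasp_force: 42.9
```

```bash
python3 tq.py 10
```

```text
21.5 [0.6385 0.0686 0.0162] yaw -64.00547941784387 j6 63.091902121563926 w 0.01206086679143512
F [-0.3425 -2.3661 -2.8917] M [ 0.6101 -0.2725 -0.0885] sd [0.0598 0.0311 0.0198] eff6 0.16997800092212856 0.16846576363893087
```

Scaled: 8 degrees is 0.1778.

Emit:
{"fn": "carry_out", "kwargs": {"slide": [[0,0,0],[0,0,0],[0,0,0],[0,0,0]], "yaw": [0.0667,0.1333,0.1778,0.1778], "gripper": [0.9,0.9,0.9,0.9]}}

```text
time: 21.9
eef_pos: [0.6385, 0.0686, 0.0163]
tool_rot: [[0.951, 0.309, -0.0], [0.309, -0.951, 0.0], [-0.0, -0.0, -1.0]]
ft_force: [-1.2, 3.1, 3.5]
width: 0.012
grasp_force: 42.8
```

```bash
python3 tq.py 10
```

```text
22.35 [0.6385 0.0686 0.0163] yaw -72.01206085018556 j6 71.09827525376849 w 0.012087072883612132
F [-0.7341 -3.3167 -2.6489] M [ 0.8251 -0.3626 -0.1543] sd [0.0548 0.0309 0.0296] eff6 0.1952251405455172 0.11626445255169345
```

Scaled: 4 degrees is 0.0889.

Emit:
{"fn": "carry_out", "kwargs": {"slide": [[0,0,0],[0,0,0],[0,0,0],[0,0,0]], "yaw": [0.0444,0.0889,0.0889,0.0889], "gripper": [0.9,0.9,0.9,0.9]}}

```text
time: 22.75
eef_pos: [0.6385, 0.0685, 0.0163]
tool_rot: [[0.97, 0.242, -0.0], [0.242, -0.97, 0.0], [-0.0, -0.0, -1.0]]
ft_force: [-2.4, 3.5, 1.4]
width: 0.0116
grasp_force: 42.8
```

```bash
python3 tq.py 14
```

```text
23.4 [0.6385 0.0685 0.0163] yaw -76.0219802370433 j6 75.10749509890906 w 0.011721731613785856
F [-1.4519 -4.3133 -2.2017] M [ 1.0178 -0.4467 -0.1772] sd [0.0428 0.0387 0.0364] eff6 0.16652451661814535 0.008924996027874032
```

Emit:
{"fn": "carry_out", "kwargs": {"slide": [[0,0,0],[0,0,0],[0,0,0],[0,0,0],[0,0,-0.01]], "yaw": [0,0,0,0,0], "gripper": [0.6,0.4,0.2,0.2,0.2]}}

```text
time: 23.9
eef_pos: [0.6373, 0.0681, 0.0251]
tool_rot: [[0.97, 0.241, -0.003], [0.241, -0.97, -0.0], [-0.003, -0.0, -1.0]]
ft_force: [0.1, -0.4, -0.9]
width: 0.0341
grasp_force: 0.0
```

Scaled: -120 mm is -0.12, -90 mm is -0.09.

Emit:
{"fn": "carry_out", "kwargs": {"slide": [[0,0,-0.03],[0,0,-0.06],[0,0,-0.09],[0,0,-0.12],[0,0,-0.12]], "yaw": [0,0,0,0,0], "gripper": [0.2,0.2,0.2,0.2,0.2]}}

```text
time: 24.4
eef_pos: [0.6425, 0.0683, 0.1535]
tool_rot: [[0.97, 0.242, 0.011], [0.242, -0.97, -0.0], [0.01, 0.003, -1.0]]
ft_force: [0.8, 1.5, 0.7]
width: 0.0342
grasp_force: 0.0
```

```bash
python3 tq.py 14; python3 - <<'E'
from fit import *
f=robot.grab_frame('scene');n=w2px(f,(.6385,.0685,.062));m,c=blue(f,n,14);print('knob',c,px2w(f,c,z=.062),'before',px2w(f,(337.80,219.17),z=.059))
u0,v0,u1,v1=roi(f,(.63,.08,.03),35)
im=cv2.resize(f['frame'][v0:v1,u0:u1],None,fx=8,fy=8,interpolation=cv2.INTER_CUBIC);cv2.imwrite('pics/k.png',im[...,::-1])
E
```

```text
25.05 [0.6385 0.0684 0.1461] yaw -76.02770061634907 j6 75.11128858955014 w 0.033777635900357324
F [ 0.0784 -0.1823  0.3383] M [ 0.005  -0.0054  0.0125] sd [0.0286 0.0262 0.0356] eff6 3.676568308463857e-05 9.792684684832655e-05
knob [337.3084 218.0509] [0.6372 0.0677 0.062 ] before [0.6375 0.0662 0.059 ]
```

View pics/k.png

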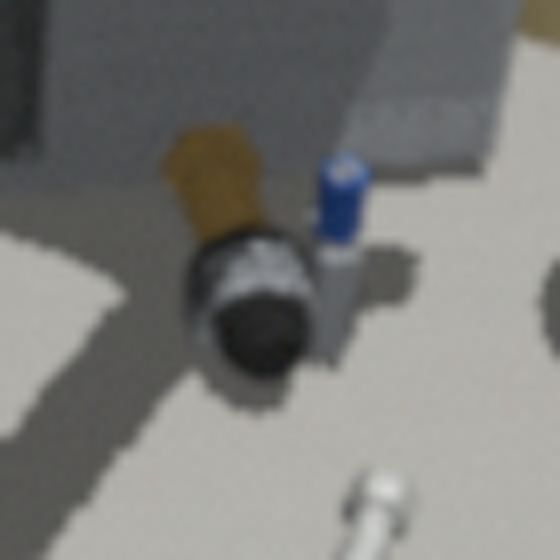

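The last picture shows the band seated against the lip at (262,265), the knob upright at (342,205), and the wing bolt still in place. The hold torque was about 0.17 N m, which is snug. Handing in.

```bash
python3 -c "
from station import robot
print(robot.finish_job())"
```

```text
the job is handed in; nothing more can be done
None
```

The clamp is home against the cap's lip and tightened to about 0.17 N m, within the snug range; it has been let go and the job is handed in, but `finish_job` gave no verdict.

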